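# Rinse the milk jug on the press-down jug rinser

### The arm

A 6-joint arm with a two-finger parallel gripper is mounted at the origin on a cart in front of the work surface, level with it; the furniture and walls round the work are solid. World frame = base frame: x ahead of the robot, y to its left, z up, the work surface at z = 0. Lengths are in mm, angles in rad, forces in N, time in s.
With the tool pointing down it reaches from about 375 to 925 mm from the base axis. Payload 5.7 kg.
Tool frame: the origin (TCP) lies midway between the tips of the shut fingers; the grasp point (between the pads) lies 19 mm behind it (bot.tcp_to_grasp is the distance from the TCP to the grasp point, in mm); z points along the fingers, y is the line along which they close (so a half turn about z gives the same grasp; the last joint's range is limited). The gripper opens to 85 mm and grips with 20 to 120 N. Pads are 22 mm wide; open, the fingers measure 114 mm over their backs; the gripper's body (76 mm by 85 mm) begins 54 mm behind the grasp point. The pads swing forward as they close: fully open they stand 13 mm farther back than shut.
Start: joints at [-1.387, 0.359, 1.51, -0, 1.272, -0.115], TCP at [176.609, -573.387, 231.267] pointing down, gripper open.
Joint ranges: [-2.97, 2.97], [-1.01, 2.36], [0.21, 2.38], [-0.96, 4.11], [0.2, 2.71], [-2.98, 2.98]. Speed limits (rad/s): [2.39, 2.39, 3.14, 3.14, 3.14, 3.14].

### API

Orientations are given as a unit quaternion [x, y, z, w].
In Python, from cell import bot, eyes gives the robot as it stands.
- The arm moves only by the tool move_arm, never from a script. Its argument "steps" is a list that holds one entry, the list of rows, each a list of 6 numbers: the shift along the tool's x, y, z in m, then the turn, a rotation vector about the tool's x, y, z in degrees. A call has exactly 5 rows; each row is the pose to reach, as a shift and turn from the pose commanded when the call began, along the tool's axes at that moment; what a row does not reach only later rows make up. A row lasts 1/10 s, in which the tool goes at most 50 mm and 8.59 degrees, less where a joint would pass 70% of its speed; a pose out of reach is approached as far as the arm can. A call with a gripper value outside its range is refused whole. "jaw" is the opening, from 0 (shut) to 1 (fully open), set as the call begins (left out, the last holds). The fingers move at their own pace and stop on an object; "force" is the grip in N (left out, the last holds). Time passes only in rows, so rows that repeat a pose let the fingers close, or fill a call up. It gives the time, the measured TCP pose, the force, the opening and the grip force at its end, in the units of the state.
- bot.read_state(): the state, without advancing time (a new reading comes with each control period).
- eyes.camera(name): name is "scene" or "top" or "wrist"; returns the picture (400x640x3 uint8, blue, green, red); there is no depth.
- eyes.get_calibration(name): a dict with "mtx" (3x3 intrinsics, pixels), "extrinsics" (4x4, takes a point from camera to world coordinates); the wrist camera has in their place "tool_from_camera" (4x4, takes a point from camera to tool coordinates, whose origin is the TCP and whose axes are the flange's). Camera axes: x right, y down, z forward; pixel columns grow to the right and rows downward; lengths in mm; the calibration is good to about 2 mm. A picture is of the moment at which its call begins: read the wrist's pose just before it. get_calibration takes no time and is no camera call.
- bot.hand_in(): hands the job in; it is judged then, once.
The state is a dict: "clock": time; "joints": joint angles; "qvel": joint speeds; "joint_torque": joint torques, N m; "tcp_pos": TCP position; "tool_rot": TCP orientation; "ft_force": force on the tool from outside, world axes, zero at the start; "wrist_torque": the same for the moment, N m; "grip_width": finger opening in mm; "finger_force": force on a finger pad.
Only numpy, scipy, OpenCV 4.12 (cv2) and the standard library are available. Lean on these libraries where they do the work, as an engineer would, in place of code of your own. Each camera call takes 0.05 s, during which the arm holds its last target. There are 200 camera calls.

### The job

Take the small milk jug that stands upside down on the draining rack, keep it upside down, set its mouth centred over the spray star of the jug rinser and press it smoothly down, without ramming it, until the spring-loaded star is down at its stop or nearly so, so that the rinse valve is open. Keep holding it pressed like that: you finish while still holding it down. Leave the two mugs on the rack where they stand.

Things in the scene. Friction and masses are not known exactly. Their poses are not given: they have to be found in the camera images.
- jug: Small off-white stoneware jug with spout and strap handle, 65 x 92 x 78 mm, 0.15-0.28 kg, upside down on the rack (smallest of the three vessels). Origin: centre of its foot, now on top; z runs from foot to mouth, so it points down. Handle to y = +46 mm, spout to y = -46 mm; round body 64 mm across in x, centred on y = -7 mm. Rim 74 mm, spout lip 78 mm from the foot, so it leans about 4 degrees
- jug_grip (a point): Point on the axis of the jug's round body, 33 mm from the foot (so 42 mm above the rim when upside down). A good middle for a grasp from above with the fingers closing along the jug's x axis, across 64 mm
- jug_mouth (a point): Centre of the jug's mouth, at rim height (75 mm from the foot, on the axis of the round body). The opening is about 50 mm wide inside
- rinser: Bench-top jug rinser, screwed to the worktop: flat steel drip tray 150 x 180 mm (its x and y), 22 mm high, with a slotted grid, a collar and the spray star in the middle. Origin: centre of its underside
- star (a joint): How far the spring-loaded spray star is pressed straight down, m: 0 at rest, hard stop at 0.012. The valve counts as open from 0.009. The spring needs about 5 N to start moving and about 10 N at the stop; the jug's own weight does not move it
- star_top (a point): Centre of the black spray star, at the top of its six flat arms, 46 mm above the worktop at rest (it sinks with the star). The arms end in a ring of 94 mm outer diameter; the jug's rim rests on arms and ring. In the middle a nozzle hub, 36 mm in diameter, stands 13 mm above the arms and goes into the jug's mouth
- rack: Low wooden draining rack, slatted, 180 x 460 mm (its x and y), its top 30 mm above the worktop, does not move. Origin: centre of its underside. The jug and two mugs stand on it in a row along its y axis, about 140 mm apart, in any order
- mug_a: Off-white stoneware mug, 86 mm across and 118 mm with its handle, 84 mm high, upside down on the rack; leave it there. Origin: at its foot (on top now), z axis down
- mug_b: Second such mug, 90 mm across, upside down on the rack; leave it there. Origin: at its foot (on top now), z axis down

How it is judged (in metres and radians):
On the way:
1. the jug is lifted off the rack, still upside down (height (world z) of jug_mouth above 0.05 m and contact force between jug and rack below 0.1 N and contact force between the fingers and jug above 1 N and angle between jug's own z axis and vertical above 2.7 rad), for 0.2 s.
At the end, for the whole second after the job is handed in: The jug, upside down (within 0.24 rad), is held by the fingers with its mouth on the spray star, centred within 12 mm, pressing the star at least 9 mm of its 12 mm down, at rest; both mugs within 30 mm of where they stood (value of joint star above 0.009 m and horizontal distance between jug_mouth and star_top below 0.012 m and z of jug_mouth in the frame of star_top below 0.012 m and angle between jug's own z axis and vertical above 2.9 rad and contact force between jug and rinser above 4 N and contact force between the fingers and jug above 3 N and linear speed of jug below 0.02 m/s and distance of each of mug_a, mug_b from where it was at the start of the episode below 0.03 m); the arm keeps its last pose, push and grip.
It fails at once if the jug is rammed onto the rinser (more than 60 N) (contact force between jug and rinser above 60 N).
It fails at once if a mug on the rack is pushed away or knocked over (moved 30 mm) (distance of any of mug_a, mug_b from where it was at the start of the episode above 0.03 m).
It also fails if it takes over 43 s, if anything falls off the work surface, if the arm or the gripper's body presses on something with over 40 N, if the wrist force passes 120 N, or if a joint passes its speed limit or range.

## Working session

There is one attempt and no reset: what is moved stays moved. The work goes in short steps, Python scripts to look and compute and a tool call to move; the robot and the scene stay as the last step left them, time stands still between calls to the robot, and variables do not carry over. Pictures are saved under pics/ and viewed, at most 10 in all, crops included, and the job is handed in when it is done.

Besides the shell and the picture viewer there is one more tool, called after ">>>" as name(argument=value, ...) on one line, values as JSON. move_arm: Moves the arm, as the interface text tells. Its arguments: {"type":"object","properties":{"steps":{"type":"array"},"jaw":{"type":"number"},"force":{"type":"number"}},"required":["steps"]}

```bash
mkdir -p pics
python3 - <<'E'
from cell import bot, eyes
import cv2,numpy as np
s=bot.read_state(); print(s['clock'],s['tcp_pos'],s['tool_rot'],s['ft_force'],s['grip_width'],bot.tcp_to_grasp)
for n in ('scene','top'):
    cv2.imwrite(f'pics/{n}0.png',eyes.camera(n)); c=eyes.get_calibration(n); print(n,c['mtx'],c['extrinsics'])
print(eyes.get_calibration('wrist'))
E
```

```text
0.0 [ 176.47219752 -572.72922129  230.43072167] [ 9.88862884e-01  1.48826405e-01 -3.21526964e-05 -9.46760018e-04] [-0.80085871  0.72038706  0.13351194] 85.49845423877693 18.700000000000003
scene [[470.27400926   0.         319.20588826]
 [  0.         470.27400926 214.03034758]
 [  0.           0.           1.        ]] [[ 4.58578141e-01 -3.75267385e-01  8.05531178e-01 -4.65030943e+02]
 [-8.88434229e-01 -1.73441366e-01  4.24973780e-01 -5.27717516e+02]
 [-1.97663715e-02 -9.10545157e-01 -4.12936809e-01  5.89630739e+02]
 [ 0.00000000e+00  0.00000000e+00  0.00000000e+00  1.00000000e+00]]
top [[464.37515824   0.         310.92848058]
 [  0.         464.37515824 205.61767384]
 [  0.           0.           1.        ]] [[ 2.21426346e-02 -9.88974828e-01  1.46418896e-01  3.21284832e+02]
 [-9.99715157e-01 -2.05984374e-02  1.20543954e-02 -2.12448736e+01]
 [-8.90549320e-03 -1.46644105e-01 -9.89149230e-01  1.38363312e+03]
 [ 0.00000000e+00  0.00000000e+00  0.00000000e+00  1.00000000e+00]]
{'mtx': array([[294.89158875,   0.        , 319.51414379],
       [  0.        , 294.89158875, 204.81216112],
       [  0.        ,   0.        ,   1.        ]]), 'tool_from_camera': array([[-1.70252523e-03, -9.53862213e-01, -3.00239871e-01,
         7.68487409e+01],
       [ 9.99998229e-01, -1.86488193e-03,  2.54190714e-04,
         3.33985578e-02],
       [-8.02374826e-04, -3.00238906e-01,  9.53863699e-01,
        -1.40811534e+02],
       [ 0.00000000e+00,  0.00000000e+00,  0.00000000e+00,
         1.00000000e+00]])}
```

View pics/scene0.png

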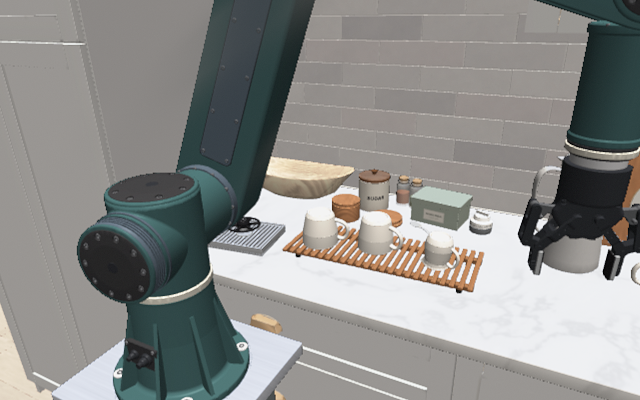

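View pics/top0.png

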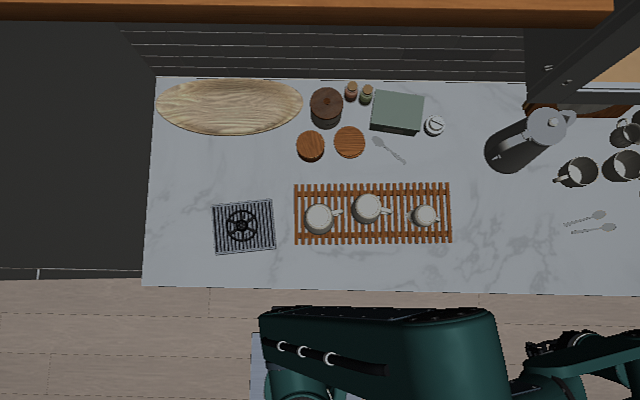

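The top view shows the jug at about (425,215), the mugs at (320,218) and (368,208), and the star at (242,226). In the scene view the jug is at (438,250) and the star at (243,224), partly hidden by the arm.

```bash
cat > h.py <<'E'
from cell import bot, eyes
import cv2,numpy as np
from scipy.spatial.transform import Rotation as R
def cam(n):
    c=eyes.get_calibration(n)
    if n!='wrist': return c['mtx'],np.array(c['extrinsics'])
    s=bot.read_state(); T=np.eye(4); T[:3,:3]=R.from_quat(s['tool_rot']).as_matrix(); T[:3,3]=s['tcp_pos']
    return c['mtx'],T@c['tool_from_camera']
def ray(C,p):
    K,T=C; d=T[:3,:3]@np.linalg.solve(K,[p[0],p[1],1]); return T[:3,3],d/np.linalg.norm(d)
def onz(C,p,z):
    o,d=ray(C,p); return o+d*(z-o[2])/d[2]
def tri(C1,p1,C2,p2):
    o,d=ray(C1,p1); q,e=ray(C2,p2); t=np.linalg.lstsq(np.c_[d,-e],q-o,rcond=None)[0]
    a,b=o+d*t[0],q+e*t[1]; return (a+b)/2,np.linalg.norm(a-b)
E
python3 - <<'E'
from h import *
a=cv2.imread('pics/top0.png');b=cv2.imread('pics/scene0.png')
z=lambda im,x,y,w,h,k:cv2.resize(im[y:y+h,x:x+w],None,fx=k,fy=k,interpolation=cv2.INTER_CUBIC)
A=z(a,400,195,50,40,8); B=z(b,415,225,50,50,6.4); C=z(a,215,200,60,50,6.4);
o=np.zeros((640,800,3),np.uint8); o[:320,:400]=A; o[:320,400:720]=B[:320,:320]; o[320:640,:384]=C
cv2.imwrite('pics/z.png',o[:600])
C=cam('top')
for n,p in dict(jug=(425,215),m1=(320,218),m2=(368,208),star=(242,226)).items(): print(n,onz(C,p,46 if n=='star' else 108))
E
```

```text
jug [ 490.47554837 -321.37348434  108.        ]
m1 [476.02135328 -31.55051874 108.        ]
m2 [ 506.73071146 -164.01835693  108.        ]
star [455.44878236 193.39332318  46.        ]
```

View pics/z.png

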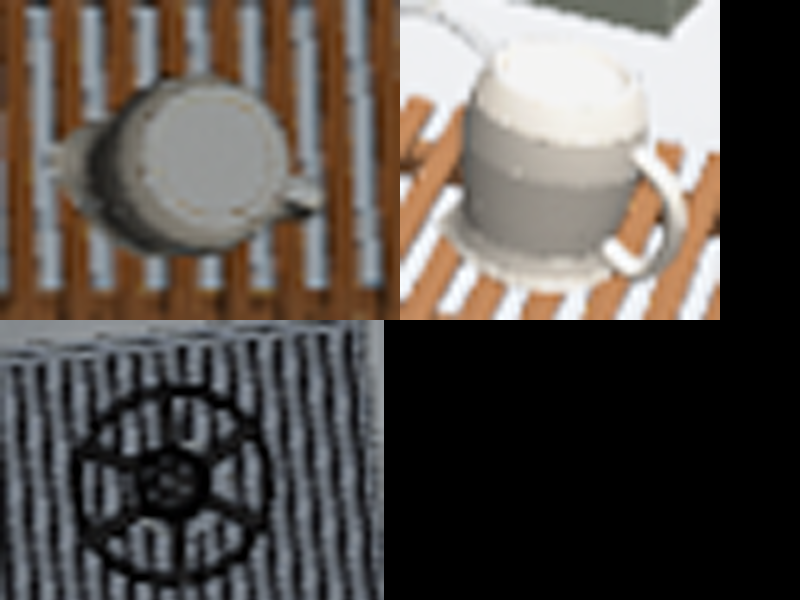

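The crop shows the foot centre at about top px (426.2,213.5) and scene px (440.8,236.7). In the top view the spout is at (407.5,215), the handle tip at (438.7,220) and the star centre at (241.9,225.8).

Run:
```python
from h import *
T,S=cam('top'),cam('scene')
f,e=tri(T,(426.2,213.5),S,(440.8,236.7)); print('foot',f,e)
st,e=tri(T,(241.9,225.8),S,(243,224)); print('star',st,e, onz(T,(241.9,225.8),46+13),onz(T,(241.9,225.8),46))
h=onz(T,(438.7,220),75)[:2]; s=onz(T,(407.5,215),34)[:2]; d=h-s; print('h',h,'s',s,np.linalg.norm(d),np.degrees(np.arctan2(d[1],d[0])))
st=bot.read_state(); Rt=R.from_quat(st['tool_rot']).as_matrix(); print(Rt)
for a in (0,180):
    ang=np.arctan2(d[1],d[0])+np.radians(a); x=np.array([np.cos(ang),np.sin(ang),0]); z=np.array([0,0,-1.]); G=np.c_[x,np.cross(z,x),z]
    print(a,'turn',np.degrees(R.from_matrix(Rt.T@G).as_rotvec()),'G',G[:,:2].T)
g=np.array([f[0],f[1],200]); print('shift',Rt.T@(g-st['tcp_pos']))
```

```text
foot [ 496.41674324 -328.14251921   98.8874909 ] 2.538283298283926
star [456.79190575 193.65552413  42.60608278] 1.4658305081900567 [454.71473562 191.61989376  59.        ] [456.02422179 193.70895671  46.        ]
h [ 481.40082648 -367.60560835] s [ 499.21777569 -287.73601038] 81.83273403803857 -102.57538695020169
[[ 9.55678746e-01  2.94411343e-01 -3.09242032e-04]
 [ 2.94411448e-01 -9.55677368e-01  1.63328907e-03]
 [ 1.85323219e-04 -1.65194405e-03 -9.99998618e-01]]
0 turn [-6.85205916e-02  9.24242557e-02  1.19697612e+02] G [[-0.21772399 -0.97601038  0.        ]
 [-0.97601038  0.21772399  0.        ]]
180 turn [-8.01591173e-02 -5.94275831e-02 -6.03023410e+01] G [[ 0.21772399  0.97601038  0.        ]
 [ 0.97601038 -0.21772399  0.        ]]
shift [ 377.75187266 -139.59435457   30.81792415]
```

>>> move_arm(steps=[[[0.045, -0.0166, 0, 0, 0, -7], [0.09, -0.0332, 0, 0, 0, -14], [0.135, -0.0498, 0, 0, 0, -21], [0.18, -0.0664, 0, 0, 0, -28], [0.225, -0.083, 0, 0, 0, -35]]], jaw=1, force=50)

```text
clock: 0.6
tcp_pos: [368.3, -426.3, 231.0]
tool_rot: [0.897, 0.441, -0.0, -0.0]
ft_force: [0.6, 0.1, -0.4]
grip_width: 85.5
finger_force: 0.0
```

>>> move_arm(steps=[[[0.04, 0.01, 0.008, 0, 0, -7], [0.08, 0.02, 0.016, 0, 0, -14], [0.12, 0.031, 0.024, 0, 0, -20], [0.158, 0.041, 0.031, 0, 0, -25], [0.158, 0.041, 0.031, 0, 0, -25]]])

```text
clock: 1.1
tcp_pos: [499.3, -324.6, 198.8]
tool_rot: [0.78, 0.626, 0.001, -0.001]
ft_force: [-1.1, -0.1, -0.4]
grip_width: 85.4
finger_force: 0.0
```

Run:
```python
from h import *
s=bot.read_state(); print(s['clock'],s['tcp_pos'],s['tool_rot'],s['joints'],np.abs(s['qvel']).max())
C=cam('wrist'); im=eyes.camera('wrist'); cv2.imwrite('pics/w1.png',im); np.savez('w1.npz',K=C[0],T=C[1])
```

```text
1.1 [ 499.26933654 -324.59807145  198.84355962] [ 0.78001814  0.62575534  0.00081987 -0.00113168] [-0.69373373  0.38347098  1.55807095  0.00220698  1.20194204 -0.47593568] 0.06289569649415004
```

View pics/w1.png

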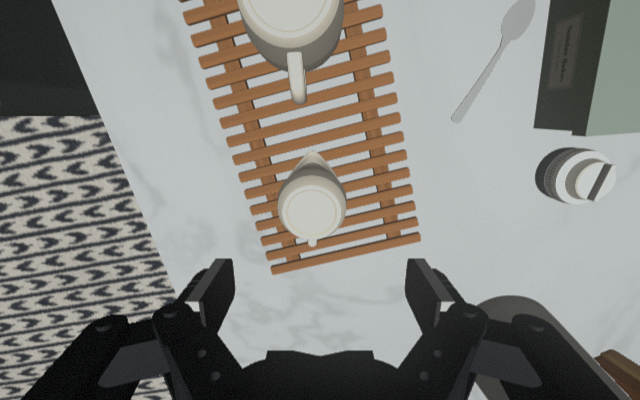

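The foot disc is centred at about (312,212), with the spout tip at (313,153) and the handle end at (312,244). The jug is well aligned along tool x.

Run:
```python
from h import *
w=np.load('w1.npz'); W=(w['K'],w['T']); T,S=cam('top'),cam('scene')
im=cv2.imread('pics/w1.png'); g=im.min(2); m=((g>215)*255).astype(np.uint8)
roi=np.zeros_like(m); roi[180:250,272:352]=255
cs=max(cv2.findContours(m&roi,cv2.RETR_EXTERNAL,cv2.CHAIN_APPROX_NONE)[0],key=cv2.contourArea); print(cv2.fitEllipse(cs),cv2.boundingRect(cs))
p=(312,212)
for C,q in ((T,(426.2,213.5)),(S,(440.8,236.7))): print(tri(W,p,C,q))
f=onz(W,p,104)[:2]; sp=onz(W,(313,153),32)[:2]; h=onz(W,(312,244),75)[:2]
for d in (f-sp,h-f,h-sp): print(np.linalg.norm(d),np.degrees(np.arctan2(d[1],d[0])))
s=bot.read_state(); Rt=R.from_quat(s['tool_rot']).as_matrix(); print(f,sp,h,Rt[:,0],np.degrees(np.arctan2(Rt[1,0],Rt[0,0]))); print('in tool',Rt.T@(np.r_[f,104]-s['tcp_pos']))
```

```text
Traceback (most recent call last):
ValueError: max() iterable argument is empty
```

Run:
```python
from h import *
w=np.load('w1.npz'); W=(w['K'],w['T']); T,S=cam('top'),cam('scene')
im=cv2.imread('pics/w1.png'); g=im.min(2); print(g[212,270:354:4],g[178:252:4,312])
p=(312,212)
for C,q in ((T,(426.2,213.5)),(S,(440.8,236.7))): print(tri(W,p,C,q))
f=onz(W,p,104)[:2]; sp=onz(W,(313,153),32)[:2]; h=onz(W,(312,244),75)[:2]
for d in (f-sp,h-f,h-sp): print(np.linalg.norm(d),np.degrees(np.arctan2(d[1],d[0])))
s=bot.read_state(); Rt=R.from_quat(s['tool_rot']).as_matrix(); print(f,sp,h,Rt[:,0],np.degrees(np.arctan2(Rt[1,0],Rt[0,0]))); print('in tool',Rt.T@(np.r_[f,104]-s['tcp_pos']))
```

```text
[169  71 130 183 175 191 193 194 191 192 191 193 191 192 192 194 192 192
 152 185 189] [147 156 194 180 193 193 192 191 192 193 191 192 194 192 183 194 196 151
 118]
(array([ 493.52679134, -322.63876879,  116.79534596]), np.float64(0.017969016549166144))
(array([ 492.30396688, -329.01637988,  100.98951721]), np.float64(2.4893137677270696))
40.129676192251644 -102.04252379096125
43.04110968144446 -103.99531210209979
83.15872433166832 -103.05310039998878
[ 492.23854626 -326.79726618] [ 500.61110539 -287.55072283] [ 481.82937643 -368.56072277] [0.21945291 0.97562241 0.00115211] 77.32308945160362
in tool [-1.84366104 -4.99654082 95.24699036]
```

>>> move_arm(steps=[[[0.0, -0.005, 0.02, 0, 0, 0], [0.0, -0.005, 0.045, 0, 0, 0], [0.0, -0.005, 0.068, 0, 0, 0], [0.0, -0.005, 0.08, 0, 0, 0], [0.0, -0.005, 0.08, 0, 0, 0]]])

```text
clock: 1.65
tcp_pos: [489.9, -326.9, 118.7]
tool_rot: [0.782, 0.623, -0.0, -0.002]
ft_force: [-0.5, -0.8, -0.2]
grip_width: 85.4
finger_force: 0.0
```

Run:
```python
from h import *
s=bot.read_state(); print(s['clock'],s['tcp_pos'],s['tool_rot'])
C=cam('wrist'); im=eyes.camera('wrist'); cv2.imwrite('pics/w2.png',im); np.savez('w2.npz',K=C[0],T=C[1])
```

```text
1.65 [ 489.93634045 -326.89296159  118.66541214] [ 7.82395776e-01  6.22778490e-01 -4.65943781e-04 -1.89353047e-03]
```

View pics/w2.png

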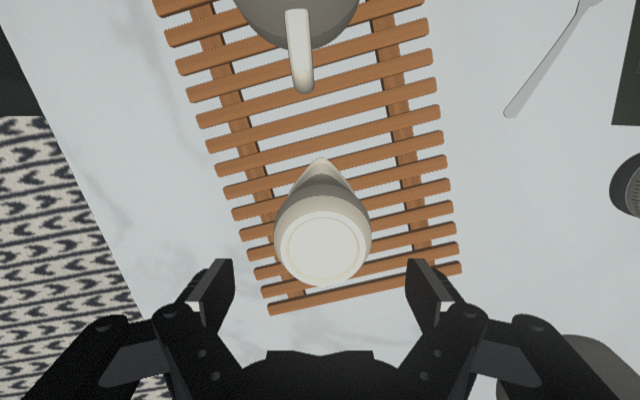

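The foot disc is centred at about (323,247), the body outline spans columns 274–372, and the fingers are symmetric about column 320. The jug lies about 2 mm toward +y of the tool.

Run:
```python
from h import *
a,b=[(lambda w:(w['K'],w['T']))(np.load(f)) for f in('w1.npz','w2.npz')]
print(tri(a,(312,212),b,(323,247)))
s=bot.read_state(); Rt=R.from_quat(s['tool_rot']).as_matrix()
f=onz(b,(323,247),105); print(f,Rt.T@(f-s['tcp_pos']),Rt[:,2])
```

```text
(array([ 491.19532433, -330.34485082,   93.09972893]), np.float64(0.10320435637431306))
[ 492.41545904 -324.76678833  105.        ] [ 2.9787234   0.88327365 14.95963122] [-1.23083610e-03  8.94146349e-04 -9.99998843e-01]
```

>>> move_arm(steps=[[[0.002, 0.001, 0.015, 0, 0, 0], [0.0035, 0.001, 0.035, 0, 0, 0], [0.0035, 0.001, 0.055, 0, 0, 0], [0.0035, 0.001, 0.067, 0, 0, 0], [0.0035, 0.001, 0.068, 0, 0, 0]]])

```text
clock: 2.2
tcp_pos: [493.0, -323.9, 51.8]
tool_rot: [0.782, 0.623, -0.0, -0.001]
ft_force: [-0.4, -0.0, 0.4]
grip_width: 85.3
finger_force: 0.0
```

>>> move_arm(steps=[[[0, 0, 0, 0, 0, 0], [0, 0, 0, 0, 0, 0], [0, 0, 0, 0, 0, 0], [0, 0, 0, 0, 0, 0], [0, 0, 0, 0, 0, 0]]], jaw=0, force=50)

```text
clock: 2.7
tcp_pos: [493.9, -324.5, 53.8]
tool_rot: [0.782, 0.623, 0.0, 0.001]
ft_force: [-1.8, 0.5, 6.8]
grip_width: 62.7
finger_force: 54.0
```

>>> move_arm(steps=[[[0, 0, 0, 0, 0, 0], [0, 0, 0, 0, 0, 0], [0, 0, 0, 0, 0, 0], [0, 0, 0, 0, 0, 0], [0, 0, 0, 0, 0, 0]]])

```text
clock: 3.2
tcp_pos: [494.0, -324.5, 53.8]
tool_rot: [0.782, 0.623, 0.0, 0.001]
ft_force: [-1.8, -0.2, 7.6]
grip_width: 62.5
finger_force: 54.0
```

>>> move_arm(steps=[[[0, 0, -0.01, 0, 0, 0], [0, 0, -0.035, 0, 0, 0], [0, 0, -0.07, 0, 0, 0], [0, 0, -0.105, 0, 0, 0], [0, 0, -0.136, 0, 0, 0]]])

```text
clock: 3.7
tcp_pos: [493.7, -324.1, 190.8]
tool_rot: [0.782, 0.623, 0.0, 0.001]
ft_force: [0.9, 0.5, -1.5]
grip_width: 62.7
finger_force: 55.3
```

>>> move_arm(steps=[[[0, 0, 0, 0, 0, 0], [0, 0, 0, 0, 0, 0], [0.012, -0.005, 0, 0, 0, 0], [0.035, -0.0145, 0, 0, 0, 0], [0.065, -0.027, 0, 0, 0, 0]]])

```text
clock: 4.2
tcp_pos: [480.4, -253.2, 186.5]
tool_rot: [0.782, 0.623, -0.0, -0.002]
ft_force: [0.7, -0.2, -2.0]
grip_width: 62.7
finger_force: 55.3
```

>>> move_arm(steps=[[[0.034, -0.014, 0, 0, 0, 0], [0.068, -0.028, 0, 0, 0, 0], [0.102, -0.042, 0, 0, 0, 0], [0.136, -0.056, 0, 0, 0, 0], [0.17, -0.07, 0, 0, 0, 0]]])

```text
clock: 4.7
tcp_pos: [448.8, -70.7, 186.8]
tool_rot: [0.782, 0.623, -0.001, -0.002]
ft_force: [0.2, 0.4, -2.0]
grip_width: 62.3
finger_force: 55.3
```

>>> move_arm(steps=[[[0.034, -0.014, 0, 0, 0, 0], [0.068, -0.028, 0, 0, 0, 0], [0.1, -0.041, 0, 0, 0, 0], [0.122, -0.05, 0, 0, 0, 0], [0.132, -0.054, 0, 0, 0, 0]]])

```text
clock: 5.2
tcp_pos: [425.3, 69.7, 186.9]
tool_rot: [0.781, 0.624, -0.001, -0.002]
ft_force: [0.3, -1.4, -2.4]
grip_width: 62.6
finger_force: 55.3
```

>>> move_arm(steps=[[[0, 0, 0, 0, 0, 0], [0, 0, 0, 0, 0, 0], [0, 0, 0, 0, 0, 0], [0, 0, 0, 0, 0, 0], [0, 0, 0, 0, 0, 0]]])

```text
clock: 5.7
tcp_pos: [428.3, 66.7, 188.3]
tool_rot: [0.782, 0.623, 0.0, 0.0]
ft_force: [-0.3, 0.8, -1.2]
grip_width: 62.6
finger_force: 55.3
```

Run:
```python
from h import *
s=bot.read_state(); print(s['clock'],s['tcp_pos'],s['tool_rot'],s['joints'])
C=cam('wrist'); im=eyes.camera('wrist'); cv2.imwrite('pics/w3.png',im); np.savez('w3.npz',K=C[0],T=C[1]); cv2.imwrite('pics/scene3.png',eyes.camera('scene'));cv2.imwrite('pics/top3.png',eyes.camera('top'))
```

```text
5.7 [428.28276401  66.72146891 188.3017435 ] [7.82361101e-01 6.22825102e-01 6.17576730e-06 3.91479237e-06] [-5.09013378e-03  1.68825294e-01  1.90677627e+00  1.87517901e-06
  1.06597656e+00  2.21008225e-01]
```

View pics/w3.png

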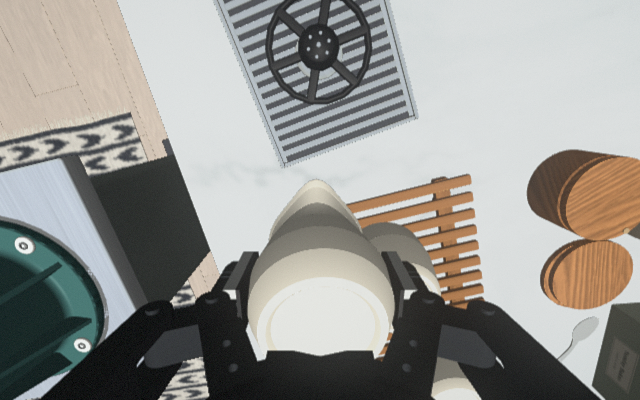

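The jug is held symmetrically: its foot disc is centred at about (321,315) and the spout tip at (317,180). The star hub is at (319,46), and the ring spans columns 266–372 with its bottom at row 104.

Run:
```python
from h import *
a=(lambda w:(w['K'],w['T']))(np.load('w3.npz'))
s=bot.read_state(); Rt=R.from_quat(s['tool_rot']).as_matrix(); t=s['tcp_pos']
im=cv2.imread('pics/w3.png'); g=im.max(2)
m=((g[:130,240:400]<70)*255).astype(np.uint8)
hub=[onz(a,(319,46),59), tri(a,(319,46),cam('top'),(241.9,225.5))]; print('hub',hub, onz(a,(319,46),55))
l,r,b=[onz(a,p,46) for p in((266,46),(372,46),(319,104))]; print('ring',l,r,b,np.linalg.norm(l-r), b+47*Rt[:,0])
print('foot tool',Rt.T@(onz(a,(321,315),t[2]+51)-t)); print('spout tool',Rt.T@(onz(a,(317,180),t[2]-23)-t))
print('star in tool',[Rt.T@(p-t) for p in (hub[0],b+47*Rt[:,0],(456.4,193.7,46))])
print(g[315,240:400:4]); print(g[255:360:4,321])
z=cv2.imread('pics/top3.png'); z0=cv2.imread('pics/top0.png')
cv2.imwrite('pics/c3.png',np.vstack([cv2.resize(im[150:370,220:420],(600,330)),cv2.resize(cv2.imread('pics/scene3.png')[150:330,180:500],(480,270)).copy() if 0 else cv2.copyMakeBorder(cv2.resize(cv2.imread('pics/scene3.png')[150:330,180:500],(480,270)),0,0,0,120,cv2.BORDER_CONSTANT)]))
```

```text
hub [array([456.901703  , 191.76078387,  59.        ]), (array([457.56156487, 194.89113876,  40.62448177]), np.float64(0.5983380252031368))] [457.07071752 192.50341026  55.        ]
ring [413.0289549 204.4654241  46.       ] [501.88444544 183.88057419  46.        ] [446.75907184 148.16371737  46.        ] 91.20873995956894 [457.26760616 193.97387665  46.00358789]
foot tool [  6.35433623   0.6696956  -50.99951586]
spout tool [39.57151379 -1.15863783 23.00302225]
star in tool [array([127.94236472,   0.13461105, 129.3513313 ]), array([ 1.30180250e+02, -3.54971793e-03,  1.42347914e+02]), array([129.71932203,  -0.78795683, 142.35146808])]
[ 73  39 184 198 207 226 227 228 220 229 229 230 228 229 228 230 229 229
 229 229 229 229 229 229 230 229 229 228 229 228 228 228 228 227 225 229
 228 197 183  44]
[195 199 203 209 210 214 229 228 228 229 229 230 229 229 230 230 229 228
 229 227 229 228 229 226 227 175  48]
```

View pics/c3.png

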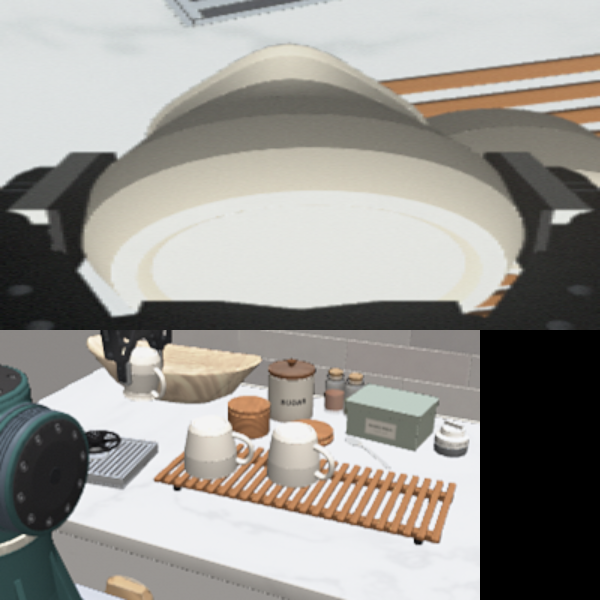

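The jug is straight in the grip, the rack mugs stand as before, and the spout-derived mouth axis is about 0.6 mm ahead of the TCP. The star is about 129–130 mm ahead along tool x with y about 0.

>>> move_arm(steps=[[[0.012, 0, 0, 0, 0, 0], [0.037, 0, 0, 0, 0, 0], [0.067, 0, 0, 0, 0, 0], [0.097, 0, 0, 0, 0, 0], [0.12, 0, 0, 0, 0, 0]]])

```text
clock: 6.35
tcp_pos: [455.3, 186.9, 188.4]
tool_rot: [0.782, 0.623, 0.001, -0.0]
ft_force: [0.0, 0.2, -1.3]
grip_width: 62.8
finger_force: 55.3
```

>>> move_arm(steps=[[[0.009, 0, 0, 0, 0, 0], [0.009, 0, 0.01, 0, 0, 0], [0.009, 0, 0.03, 0, 0, 0], [0.009, 0, 0.055, 0, 0, 0], [0.009, 0, 0.075, 0, 0, 0]]])

```text
clock: 6.85
tcp_pos: [455.7, 192.0, 111.7]
tool_rot: [0.782, 0.623, -0.001, -0.0]
ft_force: [-0.3, -0.1, -2.0]
grip_width: 62.8
finger_force: 55.3
```

>>> move_arm(steps=[[[0, 0, 0.015, 0, 0, 0], [0, 0, 0.022, 0, 0, 0], [0, 0, 0.023, 0, 0, 0], [0, 0, 0.023, 0, 0, 0], [0, 0, 0.023, 0, 0, 0]]])

```text
clock: 7.35
tcp_pos: [457.4, 193.2, 91.0]
tool_rot: [0.782, 0.623, 0.001, 0.0]
ft_force: [-0.2, -0.1, -2.5]
grip_width: 62.6
finger_force: 55.3
```

Run:
```python
from h import *
s=bot.read_state(); print(s['clock'],s['tcp_pos'],s['tool_rot'])
C=cam('wrist'); im=eyes.camera('wrist'); sc=eyes.camera('scene'); np.savez('w4.npz',K=C[0],T=C[1])
cv2.imwrite('pics/w4.png',im); cv2.imwrite('pics/s4.png',sc)
cv2.imwrite('pics/c4.png',np.vstack([cv2.resize(im[60:370,170:470],(600,400)),cv2.resize(sc[170:270,170:320],(600,200))]))
```

```text
7.35 [457.40750545 193.17942857  91.01767985] [7.81995702e-01 6.23283453e-01 6.28907121e-04 2.54380477e-04]
```

View pics/c4.png

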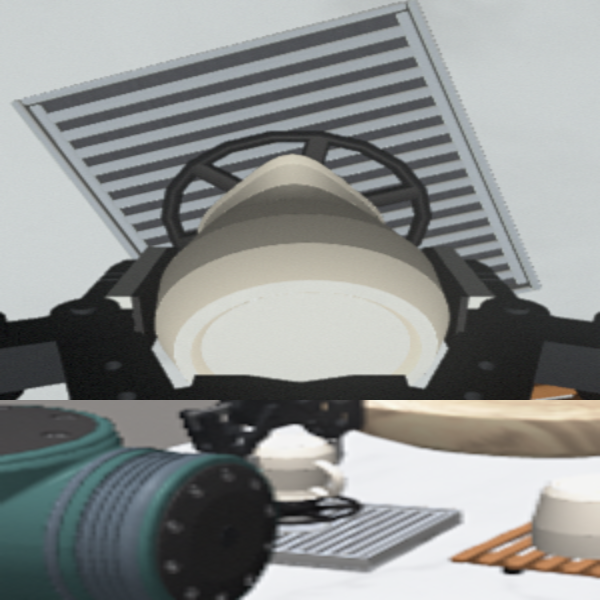

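The ring's outer edge spans columns 251–385.5 with its far edge at row 161.5, and the spout tip is at (317,180). I'll check the centring from these.

Run:
```python
from h import *
a=(lambda w:(w['K'],w['T']))(np.load('w4.npz'))
s=bot.read_state(); Rt=R.from_quat(s['tool_rot']).as_matrix(); t=s['tcp_pos']
f=lambda p,z:Rt.T@(onz(a,p,z)-t)
print('far',f((318,161.5),46),'l',f((251,226),46),'r',f((385.5,226),46),'spout',f((317,180),t[2]-23))
```

```text
far [46.70650608 -0.90196512 45.14441221] l [  3.11905519 -46.32905098  45.0453495 ] r [ 2.88534363 44.61547735 45.1718341 ] spout [39.76331671 -1.39676243 23.03073211]
```

>>> move_arm(steps=[[[-0.001, 0, 0.004, 0, 0, 0], [-0.001, 0, 0.009, 0, 0, 0], [-0.001, 0, 0.013, 0, 0, 0], [-0.001, 0, 0.016, 0, 0, 0], [-0.001, 0, 0.018, 0, 0, 0]]])

```text
clock: 7.95
tcp_pos: [457.4, 192.3, 72.2]
tool_rot: [0.782, 0.623, 0.001, 0.0]
ft_force: [1.9, -0.7, -0.2]
grip_width: 62.3
finger_force: 55.4
```

>>> move_arm(steps=[[[0, 0, 0.001, 0, 0, 0], [0, 0, 0.002, 0, 0, 0], [0, 0, 0.003, 0, 0, 0], [0, 0, 0.004, 0, 0, 0], [0, 0, 0.005, 0, 0, 0]]])

```text
clock: 8.45
tcp_pos: [457.7, 192.5, 67.8]
tool_rot: [0.782, 0.623, 0.001, 0.0]
ft_force: [4.0, -0.4, 3.9]
grip_width: 62.6
finger_force: 55.7
```

>>> move_arm(steps=[[[0, 0, 0.001, 0, 0, 0], [0, 0, 0.002, 0, 0, 0], [0, 0, 0.003, 0, 0, 0], [0, 0, 0.004, 0, 0, 0], [0, 0, 0.005, 0, 0, 0]]])

```text
clock: 8.95
tcp_pos: [457.7, 192.4, 62.7]
tool_rot: [0.782, 0.623, 0.001, 0.0]
ft_force: [4.7, -1.1, 5.8]
grip_width: 62.8
finger_force: 55.8
```

>>> move_arm(steps=[[[0, 0, 0.001, 0, 0, 0], [0, 0, 0.002, 0, 0, 0], [0, 0, 0.003, 0, 0, 0], [0, 0, 0.004, 0, 0, 0], [0, 0, 0.005, 0, 0, 0]]])

```text
clock: 9.45
tcp_pos: [457.7, 192.5, 57.8]
tool_rot: [0.782, 0.623, 0.001, 0.0]
ft_force: [4.7, -0.5, 7.7]
grip_width: 62.9
finger_force: 55.9
```

>>> move_arm(steps=[[[0, 0, 0.0005, 0, 0, 0], [0, 0, 0.001, 0, 0, 0], [0, 0, 0.002, 0, 0, 0], [0, 0, 0.003, 0, 0, 0], [0, 0, 0.003, 0, 0, 0]]])

```text
clock: 9.95
tcp_pos: [458.0, 192.7, 56.9]
tool_rot: [0.782, 0.623, 0.002, 0.001]
ft_force: [-1.8, -1.9, 33.2]
grip_width: 62.5
finger_force: 57.9
```

Run:
```python
from h import *
s=bot.read_state(); print(s['clock'],s['tcp_pos'],s['tool_rot'],s['ft_force'],s['wrist_torque'])
C=cam('wrist'); im=eyes.camera('wrist'); sc=eyes.camera('scene'); np.savez('w5.npz',K=C[0],T=C[1])
cv2.imwrite('pics/w5.png',im); cv2.imwrite('pics/s5.png',sc)
cv2.imwrite('pics/c5.png',np.vstack([cv2.resize(im[60:370,170:470],(600,400)),cv2.resize(sc[170:270,170:320],(600,200))]))
```

```text
9.95 [457.98951125 192.70367477  56.90636958] [7.81882757e-01 6.23423076e-01 1.61307296e-03 6.48757293e-04] [-1.82509856 -1.93776629 33.20413813] [-0.40150579 -0.20235861 -0.00176808]
```

View pics/c5.png

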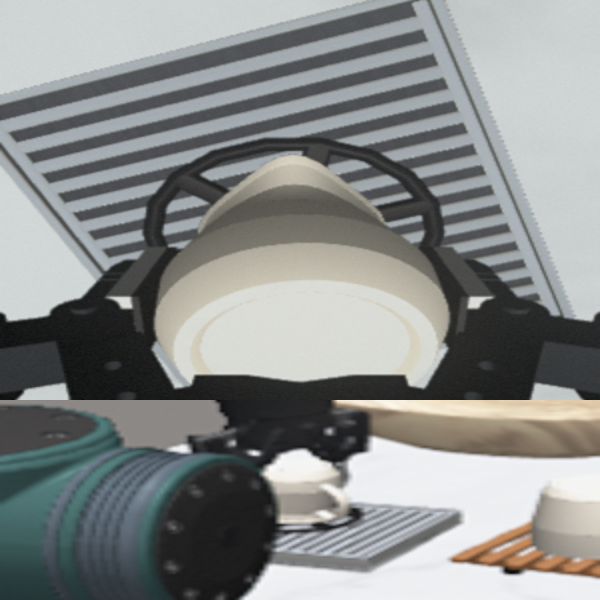

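The jug sits centred on the ring with the star down at its stop: about 12 mm of travel, then the force rose steeply to 33 N. I'll ease the push slightly and settle.

>>> move_arm(steps=[[[0, 0, -0.0003, 0, 0, 0], [0, 0, -0.0006, 0, 0, 0], [0, 0, -0.001, 0, 0, 0], [0, 0, -0.001, 0, 0, 0], [0, 0, -0.001, 0, 0, 0]]])

```text
clock: 10.55
tcp_pos: [457.9, 192.7, 57.1]
tool_rot: [0.782, 0.623, 0.001, 0.001]
ft_force: [1.2, -0.3, 23.2]
grip_width: 63.0
finger_force: 57.1
```

>>> move_arm(steps=[[[0, 0, 0, 0, 0, 0], [0, 0, 0, 0, 0, 0], [0, 0, 0, 0, 0, 0], [0, 0, 0, 0, 0, 0], [0, 0, 0, 0, 0, 0]]])

```text
clock: 11.05
tcp_pos: [457.9, 192.7, 57.2]
tool_rot: [0.782, 0.623, 0.001, 0.001]
ft_force: [0.9, -0.9, 23.0]
grip_width: 62.9
finger_force: 57.1
```

Steady at 23 N with the star on its stop, so I'm handing in.

```bash
python3 -c "
from cell import bot
print(bot.hand_in())"
```

```text
the job is handed in; nothing more can be done
None
```

I handed the job in at about 11 s with the jug upside down, within about 2 mm of the star's centre, and held at a steady 23 N with the star apparently at its stop (about 12 mm travel); the mugs looked unmoved, and no verdict came back.

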